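# Fit the crank handle onto the vegetable grater

## Task

The crank handle has been taken off the hand-cranked vegetable grater. Pick it up, push its square socket onto the grater's slanted square drive shaft, feeling for the angle at which it slips on, until the hub sits fully home and flush against the bearing plate, and let go. Leave the mug and the kitchen timer where they stand.

Things in the scene. Friction and masses are not known exactly. Their poses are not given: they have to be found in the camera images.
- crank: Crank handle, loose, 0.2 kg, lying flat, socket down. Origin: centre of the hub's underside; z up through the hub, x along the arm to the grip. Green square hub 38 x 38 mm (flats face x and y), z 0 to 58 mm. In its underside a square socket 22 x 22 mm, sides parallel to the hub's, 36 mm deep, closed above. Steel arm 26 mm wide, z 0 to 12 mm, out to x = 135 mm.
- hub_grasp (a point): On the hub's axis, 38 mm above its underside (axes as the crank's): the height at which to grip the hub by two opposite flats, 38 mm apart, clear above the arm.
- crank_grip (a point): Middle of the crank's black round hand grip, 27 mm diameter, which stands on the arm 120 mm from the hub's axis and reaches up to z = 82 mm above the crank's underside.
- shaft_seat (a point): Centre of the face of the grater's steel bearing plate (66 mm diameter), where the shaft comes out. z points out along the shaft, 28 degrees from vertical, leaning to the robot; x points up the slope. Fixed axes: they do NOT show how the square is turned. Fully home, the crank's origin is here, its underside on the face, its z along this z; its arm clears the grater at every angle.
- shaft_tip (a point): Outer end of the steel drive shaft, 20 mm square, standing 30 mm out of the plate; its last 3 mm taper to 15 mm. Axes as shaft_seat. How the square is turned about z differs each time and is not reported; any of 4 ways fits, within about 5 degrees. Otherwise the crank stops 24 to 30 mm short of home. The gears hold the shaft (0.6 N m to turn it): light pressing does not move it.
- grater: Grater, held fast: white drum, 92 mm diameter, along the shaft axis, on a grey foot (148 mm diameter), behind it a square hopper 66 x 70 mm, up to 157 mm high. Origin: on the worktop under the middle of the drum's front face (135 mm up); z up, x from shaft to hopper. It reaches from x = -50 to 120 mm, y = -95 to 75 mm.
- mug: Bystander: white and green mug, 78 mm wide without its handle, 101 mm high, standing behind the work, under a wall cabinet (its front at x = 0.60 m, its underside 0.61 m up); origin at the centre of its underside.
- timer: Bystander: red and white kitchen timer, 64 mm diameter, 58 mm high, standing in front of the work; origin at the centre of its underside.
Things that resemble listed ones, but are neither listed nor needed, are in the scene too. What is shaped like the crank but turquoise is not meant.

How it is judged:
By the outcome, as a careful person would: the job done as asked, in the order asked, and still so for the second after the job is handed in, with the robot touching nothing.
It also fails if it takes over 64 s, if anything falls off the work surface, if the arm or the gripper's body presses on something with over 40 N, if the wrist force passes 120 N, or if a joint passes its speed limit or range.

## Robot

A 7-joint arm with a two-finger parallel gripper is mounted at the origin on a cart in front of the work surface, level with it; the furniture and walls round the work are solid. World frame = base frame: x ahead of the robot, y to its left, z up, the work surface at z = 0. Lengths are in m, angles in rad, forces in N, time in s.
With the tool pointing down it reaches from about 0.425 to 1.025 m from the base axis. Payload 9.4 kg.
Tool frame: the origin (TCP) lies midway between the tips of the shut fingers; the grasp point (between the pads) lies 19 mm behind it; z points along the fingers, y is the direction in which the jaws open and shut (so a half turn about z gives the same grasp; the last joint's range is limited). The gripper opens to 85 mm and grips with 20 to 120 N. Pads are 22 mm wide; open, the fingers measure 114 mm over their backs; the gripper's body (76 mm by 85 mm) begins 54 mm behind the grasp point. The pads swing forward as they close: fully open they stand 13 mm farther back than shut.
Start: joints at [1.026, 0.599, -0.003, 1.599, 0.002, 0.943, -0.08], TCP at [0.327, -0.647, 0.231] pointing down, gripper open.
Joint ranges: [-2.57, 2.57], [-0.35, 1.97], [-1.29, 1.29], [0.11, 2.56], [-1.05, 4.19], [0.11, 1.86], [-2.63, 2.63]. Speed limits (rad/s): [2.22, 2.22, 3.01, 3.01, 3.14, 3.14, 3.14].

## Interface

Orientations are given as a unit quaternion [x, y, z, w].
In Python, from cell import robot, viewer, order gives the robot as it stands.
- The arm moves only by the shell command python3 -m pendant 'ROWS'. ROWS is JSON, a list of rows, each an object with "dr": the turn, a rotation vector about the tool's x, y, z normalised to -1 to 1, where 1 is 90 degrees, a list of three; "linear": the shift along the tool's x, y, z normalised to -1 to 1, where 1 is 150 mm, a list of three; "gripper": the finger opening in mm, from 0 to 85.4. A call has 1 to 20 rows; each row is the pose to reach, as a shift and turn from the pose commanded when the call began, along the tool's axes at that moment; what a row does not reach only later rows make up. A row lasts 1/10 s, in which the tool goes at most 50 mm and 8.59 degrees, less where a joint would pass 70% of its speed; a pose out of reach is approached as far as the arm can. A call with a number of a shift or a turn outside -1 to 1 is refused whole. A call with a gripper value outside its range is refused whole. The fingers move at their own pace and stop on an object; the grip force is fixed at half the most. Time passes only in rows, so rows that repeat a pose let the fingers close. It gives the time, the measured TCP pose, the force and the opening at its end, in the units of the state.
- robot.observe(): the state, without advancing time (a new reading comes with each control period).
- viewer.grab_frame(name): name is "side" or "top" or "wrist"; returns a dict with "color" (480x640x3 uint8, red, green, blue), "depth" (480x640 float32, m along the optical axis (not along the pixel's ray), 0 where there is no reading), "camera_matrix" (3x3 intrinsics, pixels), "k1" (the pictures are not rectified: a ray, as slopes to the right and down, at radius r is drawn at 1 + k1 r^2 times it, then the intrinsics apply), "R" (3x3) and "t" (3): a world point X has camera coordinates R X + t. Camera axes: x right, y down, z forward; pixel columns grow to the right and rows downward; lengths in m; the calibration is good to about 2 mm. A picture is of the moment at which its call begins.
- order.job_done(): hands the job in, once; it reports no verdict.
The state is a dict: "time_s": time; "joints": joint angles; "joint_vel": joint speeds; "joint_torque": joint torques, N m; "ee_pos": TCP position; "tool_rot": TCP orientation; "contact_force": force on the tool from outside, world axes, zero at the start; "ft_torque": the same for the moment, N m; "width": opening from 0.0 (shut) to 1.0 (fully open).
Only numpy, scipy, OpenCV 4.12 (cv2) and the standard library are available. Lean on these libraries where they do the work, as an engineer would, in place of code of your own. Each camera call takes 0.05 s, during which the arm holds its last target.

## Working session

There is one attempt and no reset: what is moved stays moved. The work goes in short steps, Python scripts to look and compute and a shell command to move; the robot and the scene stay as the last step left them, time stands still between calls to the robot, and variables do not carry over. Pictures are saved under pics/ and viewed, and the job is handed in when it is done.

```bash
ls; mkdir -p pics
python3 - <<'E'
from cell import robot, viewer
import cv2
print(robot.observe())
for n in ["side","top","wrist"]:
    f=viewer.grab_frame(n)
    cv2.imwrite(f"pics/{n}0.png",f["color"][:,:,::-1])
    print(n,f["camera_matrix"].tolist(),f["k1"],f["R"].round(4).tolist(),f["t"].round(4).tolist())
E
```

```text
pics
{'time_s': 0.0, 'joints': array([ 1.02630862,  0.60010953, -0.00252263,  1.60008926,  0.00178072,
        0.94284913, -0.0798245 ]), 'joint_vel': array([ 5.70099797e-04, -4.91214387e-04,  3.39057476e-04,  2.40680630e-04,
        4.66997165e-04, -1.31352905e-03,  4.27880821e-05]), 'joint_torque': array([-8.07685101e-04, -7.76434636e+01,  1.56510305e+00, -2.58007085e+01,
        1.24651971e-02,  8.84600915e-03,  1.96341801e-06]), 'ee_pos': array([ 0.3266985 , -0.64673689,  0.23044299]), 'tool_rot': array([ 9.72770400e-01,  2.31769756e-01, -2.31284652e-04, -6.88765381e-04]), 'contact_force': array([0.89804222, 0.14201136, 0.83005947]), 'ft_torque': array([ 0.05118222, -0.02315902, -0.01654712]), 'width': 0.9996379666242527}
side [[574.4409324762127, 0.0, 329.5840525680227], [0.0, 574.4409324762127, 247.13538459542977], [0.0, 0.0, 1.0]] -0.00850215584403887 [[0.9996, -0.0105, -0.0246], [-0.0258, -0.6208, -0.7835], [-0.007, 0.7839, -0.6209]] [-0.5594, 0.0995, 1.445]
top [[477.06703131654336, 0.0, 317.95747316205404], [0.0, 477.06703131654336, 238.10222962628455], [0.0, 0.0, 1.0]] -0.10061371830049483 [[-0.0055, -0.9998, 0.0165], [-0.9906, 0.0032, -0.1369], [0.1368, -0.0171, -0.9905]] [-0.0193, 0.601, 1.1122]
wrist [[341.09938596677534, 0.0, 322.9526800104583], [0.0, 341.09938596677534, 239.81503412421642], [0.0, 0.0, 1.0]] -0.005505133424097692 [[0.452, -0.892, -0.0009], [-0.8587, -0.4353, 0.2703], [-0.2415, -0.1214, -0.9628]] [-0.7251, -0.0352, 0.3769]
```

View pics/side0.png

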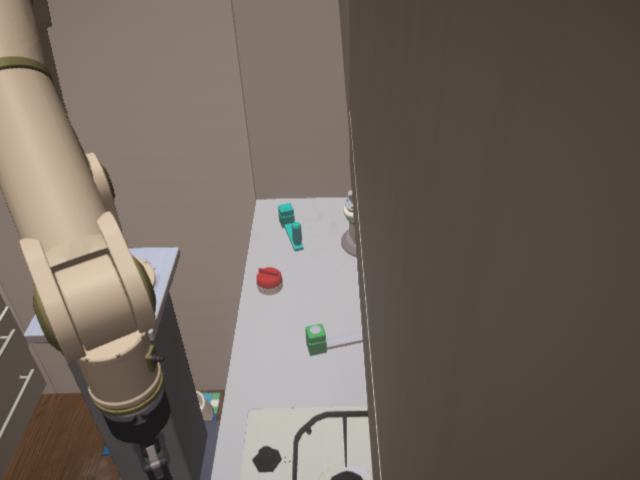

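View pics/top0.png

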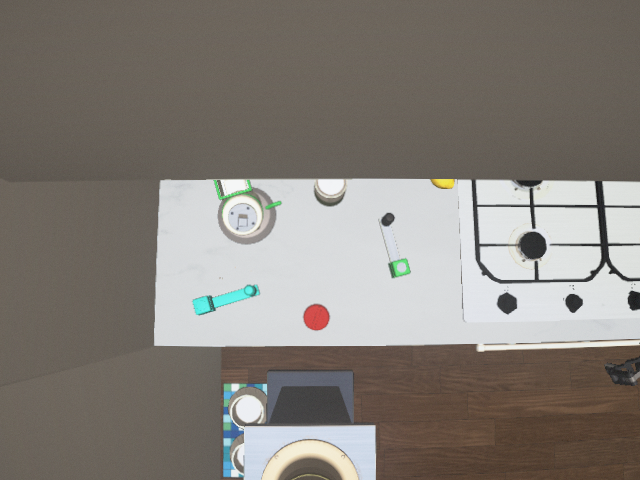

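View pics/wrist0.png

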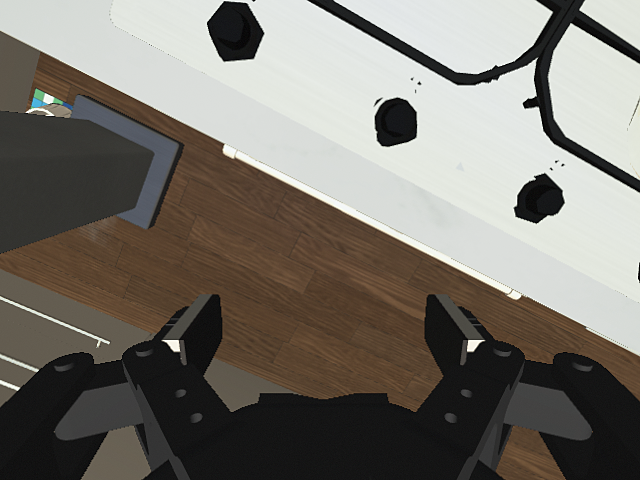

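Candidates for the crank: the one with the green hub at top (401,268) and grip at (387,218), and a turquoise one at (203,305). The green hub fits the description. I'll confirm with enlarged crops and take first measurements.

```bash
cat > h.py <<'E'
import numpy as np, cv2
from cell import robot, viewer
from scipy.spatial.transform import Rotation as Ro
def und(f,uv):
    K=f["camera_matrix"];uv=np.atleast_2d(np.array(uv,float))
    d=np.array([f["k1"],0,0,0,0.])
    return cv2.undistortPoints(uv[:,None,:],K,d)[:,0]
def ray(f,uv):
    n=und(f,uv);d=np.c_[n,np.ones(len(n))]@f["R"]
    return -f["R"].T@f["t"],d
def onplane(f,uv,z):
    c,d=ray(f,uv);return c+d*((z-c[2])/d[:,2])[:,None]
def cloud(f,mask):
    v,u=np.nonzero(mask&(f["depth"]>0));z=f["depth"][v,u]
    c,d=ray(f,np.c_[u,v]);return c+d*z[:,None],np.c_[u,v]
def proj(f,X):
    X=np.atleast_2d(X)@f["R"].T+f["t"];n=X[:,:2]/X[:,2:];r=(n**2).sum(1,keepdims=True)
    n=n*(1+f["k1"]*r);K=f["camera_matrix"];return n*[K[0,0],K[1,1]]+[K[0,2],K[1,2]]
def crop(f,u0,v0,u1,v1,s,name):
    cv2.imwrite(name,cv2.resize(f["color"][v0:v1,u0:u1,::-1],None,fx=s,fy=s,interpolation=cv2.INTER_CUBIC))
E
python3 - <<'E'
from h import *
f=viewer.grab_frame("top")
a=f["color"][170:320,180:280];b=f["color"][170:320,360:460]
cv2.imwrite("pics/crop1.png",cv2.resize(np.hstack([a,b])[:,:,::-1],None,fx=4,fy=4,interpolation=cv2.INTER_CUBIC))
hsv=cv2.cvtColor(f["color"],cv2.COLOR_RGB2HSV)
g=cv2.inRange(hsv,(50,120,60),(75,255,255))>0
g[:, :360]=0
P,uv=cloud(f,g);print(len(P),uv.mean(0));
top=P[:,2]>0.05;print("hub top",P[top].mean(0),top.sum(),P[top].min(0),P[top].max(0))
for uv in [(243,222),(242,205),(330,190),(316,317),(387,218),(392,240),(401,266)]:
    z=f["depth"][uv[1],uv[0]];c,d=ray(f,[uv]);print(uv,(c+d*z).round(3))
P,uv=cloud(f,np.ones((480,640),bool))
m=(P[:,2]>0.03)&(P[:,0]<0.62)&(P[:,0]>0.3)&(P[:,1]>0.02)&(P[:,1]<0.35)
print(P[m].min(0),P[m].max(0))
E
```

```text
124 [400.31451613 267.42741935]
hub top [ 0.52794179 -0.21773815  0.05588002] 123 [ 0.5095429  -0.23852086  0.05019977] [ 0.54804407 -0.19811355  0.06133651]
(243, 222) [[0.619 0.142 0.169]]
(242, 205) [[0.659 0.147 0.156]]
(330, 190) [[ 0.706 -0.05   0.098]]
(316, 317) [[ 0.413 -0.016  0.061]]
(387, 218) [[ 0.643 -0.184  0.082]]
(392, 240) [[ 0.599 -0.207  0.015]]
(401, 266) [[ 0.531 -0.219  0.056]]
[0.41983676 0.02000748 0.03000322] [0.61999612 0.34986438 0.97627169]
```

View pics/crop1.png

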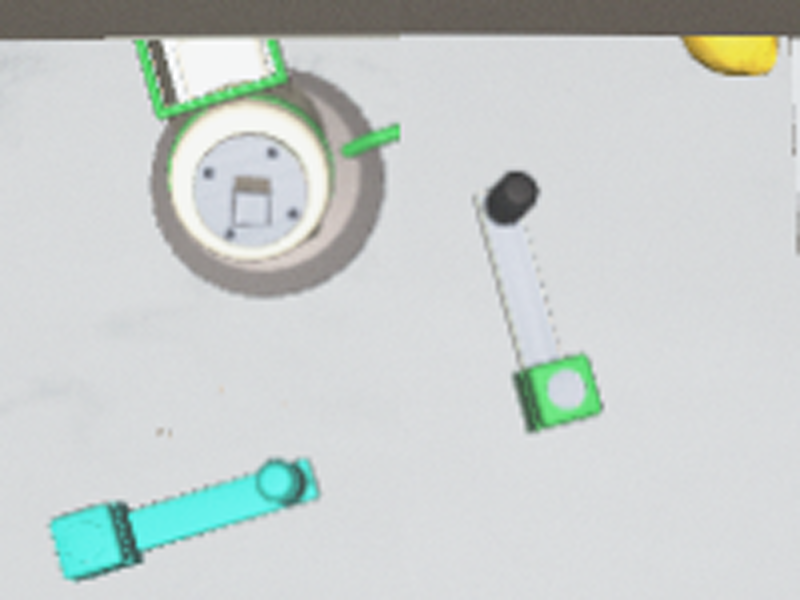

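The crop shows the green-hubbed crank on the right (hub at 401,268), which is the one meant. The turquoise one at (203,305) is the decoy. The shaft's square end is visible at about (243,222).

```bash
cat >> h.py <<'E'
def state():
    s=robot.observe();return s["ee_pos"],Ro.from_quat(s["tool_rot"])
def step(p,R,show=True):
    """shift/turn from measured pose in tool axes, pendant units; R Rotation"""
    p0,R0=state()
    l=R0.inv().apply(np.array(p)-p0)/0.15; r=(R0.inv()*R).as_rotvec()/(np.pi/2)
    print("linear",l.round(3),"dr",r.round(3));return l,r
def down(yaw):  # tool down, tool y heading yaw (deg)
    y=np.array([np.cos(np.radians(yaw)),np.sin(np.radians(yaw)),0]);z=np.array([0,0,-1.]);x=np.cross(y,z)
    return Ro.from_matrix(np.c_[x,y,z])
E
python3 - <<'E'
from h import *
f=viewer.grab_frame("top")
hsv=cv2.cvtColor(f["color"],cv2.COLOR_RGB2HSV)
g=cv2.inRange(hsv,(50,100,140),(80,255,255))
g[:, :360]=0
cs=cv2.findContours(g,cv2.RETR_EXTERNAL,cv2.CHAIN_APPROX_NONE)[0]
c=max(cs,key=cv2.contourArea)[:,0]
X=onplane(f,c,0.058)[:,:2]
r=cv2.minAreaRect((X*1000).astype(np.float32));print("hubtop rect mm",r)
b=cv2.inRange(hsv,(0,0,0),(180,255,60));b[:, :370]=0;b[:,410:]=0;b[:200]=0;b[240:]=0
P,uv=cloud(f,b>0);t=P[:,2]>0.075;print("grip",P[t].mean(0),t.sum())
w=cloud(f,(np.indices((480,640))[1]>280)&(np.indices((480,640))[1]<370)&(np.indices((480,640))[0]>220)&(np.indices((480,640))[0]<290))[0]
print("table z",w[:,2].mean(),w[:,2].std())
# plate
m=np.zeros((480,640),np.uint8);cv2.circle(m,(242,217),15,1,-1)
P,uv=cloud(f,m>0)
print(P[:,2].min(),P[:,2].max())
c0=P.mean(0)
keep=np.ones(len(P),bool)
for i in range(8):
    q=P[keep];cc=q.mean(0);n=np.linalg.svd(q-cc)[2][2];n*=np.sign(n[2]);d=(P-cc)@n;keep=abs(d)<0.004
print("plate n",n,np.degrees(np.arccos(n[2])),np.degrees(np.arctan2(n[1],n[0])),cc,keep.sum(),"max d",d.max())
t=f
wr=viewer.grab_frame("wrist");p,R=state();C=-wr["R"].T@wr["t"]
print("cam in tool",R.inv().apply(C-p),"axis",R.inv().apply(wr["R"][2]))
step([0.45,-0.25,0.25],down(16.5))
E
```

```text
hubtop rect mm ((527.865478515625, -216.86111450195312), (35.07991027832031, 39.41078567504883), 13.567788124084473)
grip [ 0.63167793 -0.18499612  0.07611051] 1
table z -0.0010379629789653616 0.0022650023911985617
0.12464528405939657 0.17864723352003065
plate n [-0.4448042  -0.13749207  0.88501139] 27.747077398298707 -162.82325736922223 [0.63447092 0.14670625 0.14609686] 525 max d 0.033220483123567325
cam in tool [ 0.06879717  0.00055643 -0.14115619] axis [-2.70249647e-01  6.38581515e-04  9.62790071e-01]
linear [ 1.926 -1.992 -0.126] dr [-0.    -0.    -0.885]
```

```bash
python3 -m pendant '[{"dr":[0,0,-0.44],"linear":[1,-1,-0.06],"gripper":85},{"dr":[0,0,-0.44],"linear":[1,-1,-0.06],"gripper":85},{"dr":[0,0,-0.44],"linear":[1,-1,-0.06],"gripper":85},{"dr":[0,0,-0.44],"linear":[1,-1,-0.06],"gripper":85},{"dr":[0,0,-0.44],"linear":[1,-1,-0.06],"gripper":85},{"dr":[0,0,-0.44],"linear":[1,-1,-0.06],"gripper":85}]'
python3 - <<'E'
from h import *
print(robot.observe()["joints"].round(3))
step([0.47,-0.26,0.25],down(16.5))
E
```

```text
time_s: 0.9
ee_pos: [0.3944, -0.4434, 0.2409]
tool_rot: [0.835, 0.55, 0.0, 0.0]
contact_force: [-0.7, -0.8, 0.2]
width: 0.996
[ 0.9    0.438 -0.214  1.89   0.122  0.826  0.216]
linear [ 1.322 -0.021 -0.06 ] dr [ 0.001 -0.    -0.442]
```

```bash
python3 -m pendant '[{"dr":[0,0,-0.44],"linear":[1,0,-0.06],"gripper":85},{"dr":[0,0,-0.44],"linear":[1,0,-0.06],"gripper":85},{"dr":[0,0,-0.44],"linear":[1,0,-0.06],"gripper":85},{"dr":[0,0,-0.44],"linear":[1,0,-0.06],"gripper":85},{"dr":[0,0,-0.44],"linear":[1,0,-0.06],"gripper":85},{"dr":[0,0,-0.44],"linear":[1,0,-0.06],"gripper":85}]'
python3 - <<'E'
from h import *
print(robot.observe()["joints"].round(3))
f=viewer.grab_frame("wrist");cv2.imwrite("pics/w1.png",f["color"][:,:,::-1])
E
```

```text
time_s: 1.5
ee_pos: [0.453, -0.3097, 0.2491]
tool_rot: [0.603, 0.798, -0.0, 0.0]
contact_force: [-0.7, -0.3, 0.2]
width: 0.997
[ 0.805  0.395 -0.419  1.967  0.216  0.823  0.543]
```

View pics/w1.png

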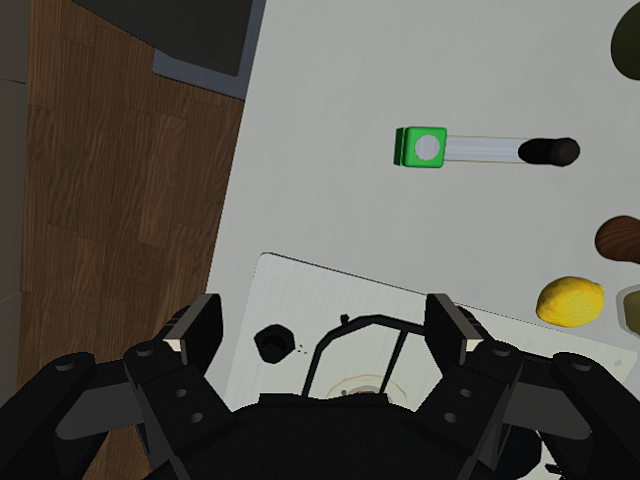

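The wrist view shows the green hub top centred near (426,147), with the arm running right to the black grip at (566,151). Now I'll measure its pose here.

```bash
cat > crank.py <<'E'
from h import *
f=viewer.grab_frame("wrist")
hsv=cv2.cvtColor(f["color"],cv2.COLOR_RGB2HSV)
g=cv2.inRange(hsv,(45,100,60),(80,255,255))
P,uv=cloud(f,g>0);P0=P
t=P[:,2]>0.052
m=np.zeros((480,640),np.uint8);m[uv[t][:,1],uv[t][:,0]]=255
c=max(cv2.findContours(m,cv2.RETR_EXTERNAL,cv2.CHAIN_APPROX_NONE)[0],key=cv2.contourArea)[:,0]
X=onplane(f,c,0.058)[:,:2]
r=cv2.minAreaRect((X*1000).astype(np.float32));print("hubtop rect mm",r,"z",P[t][:,2].mean())
# arm: points z 5..20mm near the hub-grip line
c0=np.array(r[0])/1000
A,uv=cloud(f,np.ones((480,640),bool))
d=A[:,:2]-c0
k=(A[:,2]>0.007)&(A[:,2]<0.018)&(np.hypot(d[:,0],d[:,1])<0.11)&(np.hypot(d[:,0],d[:,1])>0.03)
q=A[k][:,:2];v=np.linalg.svd(q-q.mean(0))[2][0];print("arm yaw",np.degrees(np.arctan2(v[1],v[0])),k.sum(),A[k][:,2].mean(),"line at hub",(q.mean(0)-c0)@[-v[1],v[0]])
for h,z in((0.082,'grip'),):
    k=(A[:,2]>0.076)&(A[:,2]<0.09)&(np.hypot(*(d.T))<0.15)
    g=A[k].mean(0);print("grip",g,np.degrees(np.arctan2(*(g[:2]-c0)[::-1])),np.hypot(*(g[:2]-c0)))
E
python3 crank.py
```

```text
hubtop rect mm ((527.998291015625, -220.58058166503906), (36.87590789794922, 36.389583587646484), 14.181862831115723) z 0.05516024283924004
arm yaw 13.745499400015898 1691 0.01039544507465757 line at hub 0.0009376630377220699
grip [ 0.644239   -0.19136026  0.07972615] 14.11051214116352 0.11985712512223917
```

```bash
cat >> h.py <<'E'
def axes(n,phi=0.0):
    """tool z=-n; tool y at angle phi (deg, ccw about n) from upslope u"""
    n=np.array(n)/np.linalg.norm(n);u=np.array([0,0,1])-n*n[2];u/=np.linalg.norm(u);w=np.cross(n,u)
    a=np.radians(phi);y=u*np.cos(a)+w*np.sin(a);z=-n;return Ro.from_matrix(np.c_[np.cross(y,z),y,z])
E
python3 - <<'E'
from h import *
n=np.array([-0.4448,-0.1375,0.885])
step(np.array([0.634,0.147,0.146])+0.13*n,axes(n))
step([0.5,0,0.27],axes(n))
E
```

```text
linear [ 2.595  1.58  -0.081] dr [-0.309  0.004 -0.017]
linear [ 1.903  0.859 -0.14 ] dr [-0.309  0.004 -0.017]
```

```bash
python3 -m pendant '[{"dr":[0,0,0],"linear":[1,0.4,-0.1],"gripper":85},{"dr":[0,0,0],"linear":[1,0.4,-0.1],"gripper":85},{"dr":[0,0,0],"linear":[1,0.4,-0.1],"gripper":85},{"dr":[0,0,0],"linear":[1,0.4,-0.1],"gripper":85}]'
python3 -m pendant '[{"dr":[-0.3,0,0],"linear":[1,0.5,-0.1],"gripper":85},{"dr":[-0.3,0,0],"linear":[1,0.5,-0.1],"gripper":85},{"dr":[-0.3,0,0],"linear":[1,0.5,-0.1],"gripper":85},{"dr":[-0.3,0,0],"linear":[1,0.5,-0.1],"gripper":85}]'
python3 - <<'E'
from h import *
print(robot.observe()["joints"].round(3))
n=np.array([-0.4448,-0.1375,0.885])
step(np.array([0.634,0.147,0.146])+0.13*n,axes(n))
E
```

```text
time_s: 2.0
ee_pos: [0.4703, -0.1431, 0.2651]
tool_rot: [0.601, 0.799, 0.001, 0.0]
contact_force: [0.6, -0.8, -0.2]
width: 0.998
time_s: 2.4
ee_pos: [0.4983, 0.0189, 0.2792]
tool_rot: [0.586, 0.775, 0.188, 0.141]
contact_force: [1.0, -1.1, -1.0]
width: 0.999
[ 0.377  0.167 -0.539  2.343  0.106  0.184  0.042]
linear [0.564 0.567 0.429] dr [-0.006  0.006 -0.013]
```

```bash
python3 -m pendant '[{"dr":[0,0,0],"linear":[0.55,0.55,0.3],"gripper":85},{"dr":[0,0,0],"linear":[0.55,0.55,0.3],"gripper":85},{"dr":[0,0,0],"linear":[0.55,0.55,0.3],"gripper":85},{"dr":[0,0,0],"linear":[0.55,0.55,0.3],"gripper":85},{"dr":[0,0,0],"linear":[0.55,0.55,0.3],"gripper":85}]'
python3 - <<'E'
from h import *
s=robot.observe();print(s["joints"].round(3))
n=np.array([-0.4448,-0.1375,0.885])
step(np.array([0.634,0.147,0.146])+0.13*n,axes(n))
f=viewer.grab_frame("wrist");cv2.imwrite("pics/w2.png",f["color"][:,:,::-1])
np.savez("w2.npz",**f)
E
```

```text
time_s: 2.9
ee_pos: [0.5697, 0.1256, 0.2768]
tool_rot: [0.585, 0.777, 0.188, 0.14]
contact_force: [-0.4, 0.5, -0.8]
width: 0.997
[-0.166  0.247 -0.195  2.214  0.343  0.225 -0.381]
linear [ 0.01  -0.005  0.115] dr [-0.007  0.005 -0.011]
```

View pics/w2.png

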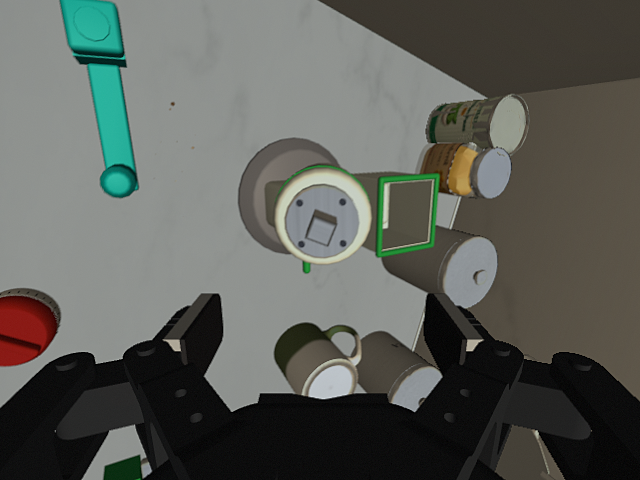

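The wrist view shows the bearing plate at about (323,220) with the shaft's square end at (320,232), turned roughly 20° in the image. I'll measure the plate and square next.

```bash
cat > shaft.py <<'E'
from h import *
import sys
f=dict(np.load("w2.npz"));
P,uv=cloud(f,np.ones((480,640),bool))
c=np.array([0.634,0.147,0.146]);n=np.array([-0.4448,-0.1375,0.885])
k=(np.linalg.norm(P-c,axis=1)<0.045)&(abs((P-c)@n)<0.012)
Q=P[k];
for i in range(6):
    cc=Q.mean(0);n=np.linalg.svd(Q-cc)[2][2];n*=np.sign(n[2])
    d=(P-cc)@n;rr=np.linalg.norm(np.cross(P-cc,n),axis=1);k=(abs(d)<0.003)&(rr<0.03);Q=P[k]
print("n",n,"tilt",np.degrees(np.arccos(n[2])),"az",np.degrees(np.arctan2(n[1],n[0])),"cc",cc,k.sum(),np.abs(d[k]).mean())
crop(f,260,160,390,280,6,"pics/w2c.png")
d=(P-cc)@n;kt=(d>0.02)&(d<0.045)&(np.linalg.norm(np.cross(P-cc,n),axis=1)<0.03);print("tip pts",kt.sum(),np.percentile(d[kt],[5,25,50,75,90]),uv[kt].mean(0))
hist=np.histogram(d[np.linalg.norm(np.cross(P-cc,n),axis=1)<0.03],bins=np.arange(-0.02,0.045,0.003));print(hist[0],hist[1].round(3))
tt=(d>0.026)&kt;T=P[tt];print("tip mean",T.mean(0),"seat from tip",T.mean(0)-n*0.03)
E
python3 shaft.py
```

```text
n [-0.44995844 -0.1276532   0.88387898] tilt 27.886117226611177 az -164.1613614836399 cc [0.63036022 0.1576729  0.14452656] 2382 0.0006530761031493246
tip pts 669 [0.02504928 0.02811559 0.02939463 0.03009186 0.03059031] [320.97907324 228.81464873]
[   0    2  513   99   17   43 2096  261   15   21   19   18   21   21
   19  121  489   26    0    0    0] [-0.02  -0.017 -0.014 -0.011 -0.008 -0.005 -0.002  0.001  0.004  0.007
  0.01   0.013  0.016  0.019  0.022  0.025  0.028  0.031  0.034  0.037
  0.04   0.043]
tip mean [0.61942121 0.14343579 0.17000724] seat from tip [0.63291996 0.14726539 0.14349087]
```

View pics/w2c.png

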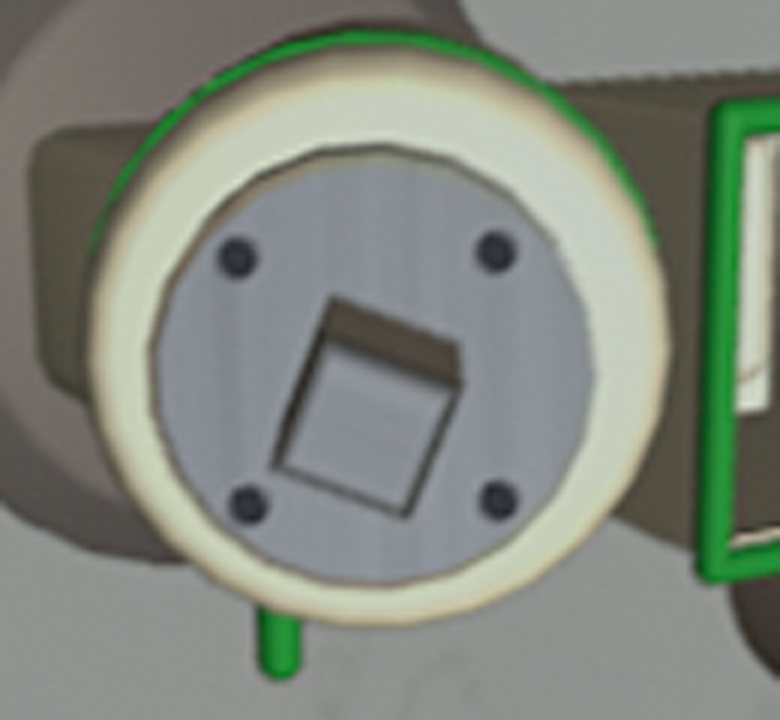

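```bash
cat > sq.py <<'E'
from h import *
f=dict(np.load("w2.npz"))
n=np.array([-0.44995844,-0.1276532,0.88387898]);c=np.array([0.63292,0.14727,0.14349]);c=c
cc=np.array([0.63036,0.15767,0.14453]);n/=np.linalg.norm(n)
u=np.array([0,0,1])-n*n[2];u/=np.linalg.norm(u);w=np.cross(n,u)
def pl(pts,h):
    C,d=ray(f,np.array(pts)/6.0+[260,160]);o=cc+n*h
    return C+d*(((o-C)@n)/(d@n))[:,None]
S=pl([(238,258),(495,250),(498,500),(248,507)],0);print("screw centre",S.mean(0),np.linalg.norm(S-S.mean(0),axis=1))
for name,pts,h in(("outer",[(275,468),(408,518),(462,382),(327,341)],.027),("inner",[(285,465),(403,508),(452,388),(332,348)],.03)):
    T=pl(pts,h);m=T.mean(0);print(name,"centre",m,"seat",m-n*h)
    for i in range(4):
        e=T[(i+1)%4]-T[i];print(np.linalg.norm(e).round(4),(np.degrees(np.arctan2(e@w,e@u))%90).round(2))
E
python3 sq.py
```

```text
screw centre [0.63307944 0.14560477 0.14417188] [0.02594292 0.02618177 0.02601972 0.02624865]
outer centre [0.62122099 0.14196399 0.16815643] seat [0.63336987 0.14541063 0.1442917 ]
0.019 69.05
0.0199 69.62
0.0185 73.16
0.0186 68.02
inner centre [0.61970814 0.1423338  0.17083382] seat [0.63320689 0.1461634  0.14431745]
0.0166 69.67
0.0175 69.03
0.0164 71.58
0.0169 68.45
```

Run:
```python
from h import *
f=dict(np.load("w2.npz"))
t=viewer.grab_frame("top")
n=np.array([-0.4513,-0.1294,0.883]);n/=np.linalg.norm(n);s=np.array([.6332,.1457,.1442])
u=np.array([0,0,1])-n*n[2];u/=np.linalg.norm(u);w=np.cross(n,u);print("u",u,"w",w)
for nm,g in(("wrist",f),("top",t)):
    P,uv=cloud(g,np.ones((480,640),bool));
    if nm=="wrist":
        k=uv[:,1]<290;P=P[k];uv=uv[k]
    d=(P-s)@n;a=(P-s)@u;b=(P-s)@w;r=np.hypot(a,b);k=(d>-0.015)&(d<0.12)&(r<0.25)&(r>0.04)
    ph=np.degrees(np.arctan2(b,a))
    for q in range(-180,180,20):
        m=k&(ph>=q)&(ph<q+20)
        if m.sum()>3: print(nm,q,m.sum(),"rmin",r[m].min().round(3),"dmax",d[m].max().round(3),P[m].mean(0).round(3))
    k=(P[:,0]>0.7)&(P[:,2]>.1);print("zmax tall behind",[(P[k&(abs(P[:,1]-y)<.05)][:,2].max().round(3),P[k&(abs(P[:,1]-y)<.05)][:,0].min().round(3)) if (k&(abs(P[:,1]-y)<.05)).any() else None for y in (-.05,0.05,.15,.25)])
```

```text
u [0.84875358 0.24336077 0.46946022] w [-0.27562123  0.96126632  0.        ]
wrist -180 50 rmin 0.04 dmax -0.011 [0.606 0.131 0.113]
wrist -160 31 rmin 0.04 dmax -0.012 [0.615 0.119 0.116]
wrist -140 24 rmin 0.04 dmax -0.012 [0.626 0.111 0.12 ]
wrist -120 19 rmin 0.04 dmax -0.012 [0.638 0.107 0.125]
wrist -100 19 rmin 0.04 dmax -0.013 [0.65  0.108 0.132]
wrist -80 14 rmin 0.04 dmax -0.013 [0.662 0.114 0.139]
wrist -60 19 rmin 0.04 dmax -0.012 [0.671 0.125 0.145]
wrist -40 33 rmin 0.04 dmax -0.012 [0.677 0.136 0.15 ]
wrist -20 40 rmin 0.04 dmax -0.011 [0.676 0.15  0.152]
wrist 0 57 rmin 0.04 dmax -0.011 [0.673 0.165 0.152]
wrist 20 79 rmin 0.04 dmax -0.011 [0.666 0.178 0.151]
wrist 40 77 rmin 0.04 dmax -0.011 [0.653 0.185 0.146]
wrist 60 91 rmin 0.04 dmax -0.011 [0.64  0.189 0.14 ]
wrist 80 92 rmin 0.04 dmax -0.011 [0.627 0.188 0.133]
wrist 100 91 rmin 0.04 dmax -0.011 [0.616 0.182 0.126]
wrist 120 1651 rmin 0.04 dmax 0.003 [0.454 0.253 0.06 ]
wrist 140 1093 rmin 0.04 dmax 0.003 [0.45  0.235 0.059]
wrist 160 984 rmin 0.04 dmax 0.02 [0.484 0.14  0.08 ]
zmax tall behind [None, (np.float
[... 387 characters left out ...]
0.04 dmax -0.008 [0.661 0.113 0.14 ]
top -60 6 rmin 0.04 dmax -0.009 [0.67  0.123 0.145]
top -40 19 rmin 0.04 dmax -0.009 [0.685 0.136 0.154]
top -20 16 rmin 0.04 dmax -0.008 [0.68  0.15  0.155]
top 0 21 rmin 0.04 dmax -0.008 [0.675 0.168 0.155]
top 20 25 rmin 0.04 dmax -0.008 [0.67  0.183 0.154]
top 40 17 rmin 0.041 dmax -0.005 [0.659 0.22  0.155]
top 60 440 rmin 0.04 dmax 0.069 [0.625 0.378 0.197]
top 80 189 rmin 0.04 dmax 0.062 [0.583 0.373 0.167]
top 120 76 rmin 0.217 dmax 0.001 [0.45  0.26  0.057]
top 140 5 rmin 0.217 dmax -0.008 [0.456 0.241 0.055]
zmax tall behind [(np.float64(0.104), np.float64(0.701)), None, (np.float64(0.159), np.float64(0.7)), (np.float64(0.159), np.float64(0.7))]
```

Run:
```python
from h import *
step([0.54,0.0,0.26],down(14))
step([0.528,-0.219,0.16],down(14))
```

```text
linear [-0.733 -0.407 -0.086] dr [ 0.299 -0.005  0.021]
linear [-2.115 -1.134  0.292] dr [ 0.299 -0.005  0.021]
```

```bash
python3 -m pendant '[{"dr":[0.3,-0.005,0.02],"linear":[-0.9,-0.5,-0.08],"gripper":85},{"dr":[0.3,-0.005,0.02],"linear":[-0.9,-0.5,-0.08],"gripper":85},{"dr":[0.3,-0.005,0.02],"linear":[-0.9,-0.5,-0.08],"gripper":85},{"dr":[0.3,-0.005,0.02],"linear":[-0.9,-0.5,-0.08],"gripper":85}]'
python3 - <<'E'
from h import *
step([0.528,-0.219,0.16],down(14))
print(robot.observe()["joints"].round(3))
E
```

```text
time_s: 3.4
ee_pos: [0.5348, -0.0338, 0.2532]
tool_rot: [0.618, 0.786, -0.002, -0.002]
contact_force: [0.4, 0.4, -0.1]
width: 0.991
linear [-1.189 -0.331  0.624] dr [-0.004  0.    -0.004]
[ 0.228  0.37  -0.363  1.988  0.178  0.82   0.002]
```

```bash
python3 -m pendant '[{"dr":[0,0,0],"linear":[-1,-0.3,0.2],"gripper":85},{"dr":[0,0,0],"linear":[-1,-0.3,0.2],"gripper":85},{"dr":[0,0,0],"linear":[-1,-0.3,0.4],"gripper":85},{"dr":[0,0,0],"linear":[-1,-0.3,0.4],"gripper":85},{"dr":[0,0,0],"linear":[-1,-0.3,0.4],"gripper":85}]'
python3 - <<'E'
from h import *
step([0.528,-0.219,0.12],down(14))
E
python3 crank.py
```

```text
time_s: 3.9
ee_pos: [0.5258, -0.188, 0.1914]
tool_rot: [0.618, 0.786, -0.001, -0.002]
contact_force: [0.5, 0.1, 0.2]
width: 0.997
linear [-0.205 -0.033  0.476] dr [-0.002 -0.001 -0.003]
hubtop rect mm ((529.6578979492188, -217.09402465820312), (35.51067352294922, 36.1845703125), 14.521615982055664) z 0.0552385500742232
arm yaw 14.796006332955757 2065 0.01045388976138943 line at hub -0.002548029778944112
grip [ 0.64419539 -0.18954808  0.07965407] 13.522665410929497 0.11780329546120501
```

```bash
python3 -m pendant '[{"dr":[-0.002,-0.001,-0.004],"linear":[-0.2,-0.02,0.4],"gripper":85},{"dr":[-0.002,-0.001,-0.004],"linear":[-0.2,-0.02,0.4],"gripper":85},{"dr":[-0.002,-0.001,-0.004],"linear":[-0.2,-0.02,0.4],"gripper":85},{"dr":[-0.002,-0.001,-0.004],"linear":[-0.2,-0.02,0.4],"gripper":85}]'
python3 - <<'E'
from h import *
step([0.529,-0.218,0.02],down(14.2))
f=viewer.grab_frame("wrist");cv2.imwrite("pics/w3.png",f["color"][:,:,::-1])
E
```

```text
time_s: 4.35
ee_pos: [0.5334, -0.2121, 0.1341]
tool_rot: [0.612, 0.791, 0.001, 0.001]
contact_force: [0.5, 0.6, -0.0]
width: 0.998
linear [-0.03  -0.041  0.761] dr [0.002 0.001 0.004]
```

View pics/w3.png

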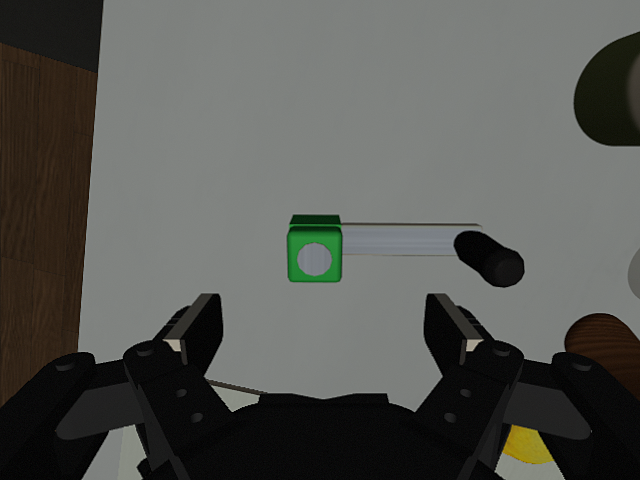

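The wrist view shows the hub at (315,255), square to the jaws and between the fingers. Descending.

```bash
python3 -m pendant '[{"dr":[0.002,0.001,0.004],"linear":[-0.03,-0.04,0.3],"gripper":85},{"dr":[0.002,0.001,0.004],"linear":[-0.03,-0.04,0.55],"gripper":85},{"dr":[0.002,0.001,0.004],"linear":[-0.03,-0.04,0.7],"gripper":85},{"dr":[0.002,0.001,0.004],"linear":[-0.03,-0.04,0.75],"gripper":85},{"dr":[0.002,0.001,0.004],"linear":[-0.03,-0.04,0.75],"gripper":85}]'
python3 - <<'E'
from h import *
step([0.529,-0.218,0.021],down(14.2))
E
```

```text
time_s: 4.9
ee_pos: [0.5292, -0.2184, 0.0212]
tool_rot: [0.614, 0.789, -0.0, -0.0]
contact_force: [-0.3, 0.3, -0.2]
width: 0.993
linear [ 0.003 -0.001  0.001] dr [-0.  0.  0.]
```

```bash
python3 -m pendant '[{"dr":[0,0,0],"linear":[0,0,0],"gripper":20},{"dr":[0,0,0],"linear":[0,0,0],"gripper":20},{"dr":[0,0,0],"linear":[0,0,0],"gripper":20},{"dr":[0,0,0],"linear":[0,0,0],"gripper":20},{"dr":[0,0,0],"linear":[0,0,0],"gripper":20},{"dr":[0,0,0],"linear":[0,0,0],"gripper":20},{"dr":[0,0,0],"linear":[0,0,0],"gripper":20},{"dr":[0,0,0],"linear":[0,0,0],"gripper":20},{"dr":[0,0,0],"linear":[0,0,0],"gripper":20},{"dr":[0,0,0],"linear":[0,0,0],"gripper":20}]'; python3 -m pendant '[{"dr":[0,0,0],"linear":[0,0,-0.1],"gripper":20},{"dr":[0,0,0],"linear":[0,0,-0.3],"gripper":20},{"dr":[0,0,0],"linear":[0,0,-0.6],"gripper":20},{"dr":[0,0,0],"linear":[0,0,-1],"gripper":20},{"dr":[0,0,0],"linear":[0,0,-1],"gripper":20},{"dr":[0,0,0],"linear":[0,0,-1],"gripper":20}]'
python3 - <<'E'
from h import *
f=viewer.grab_frame("wrist");cv2.imwrite("pics/w4.png",f["color"][:,:,::-1])
E
```

```text
time_s: 5.9
ee_pos: [0.5294, -0.2196, 0.0221]
tool_rot: [0.615, 0.789, 0.0, 0.001]
contact_force: [-1.5, -0.1, 8.0]
width: 0.437
time_s: 6.5
ee_pos: [0.5294, -0.2199, 0.173]
tool_rot: [0.615, 0.789, 0.0, 0.002]
contact_force: [0.5, 0.4, -2.6]
width: 0.44
```

View pics/w4.png

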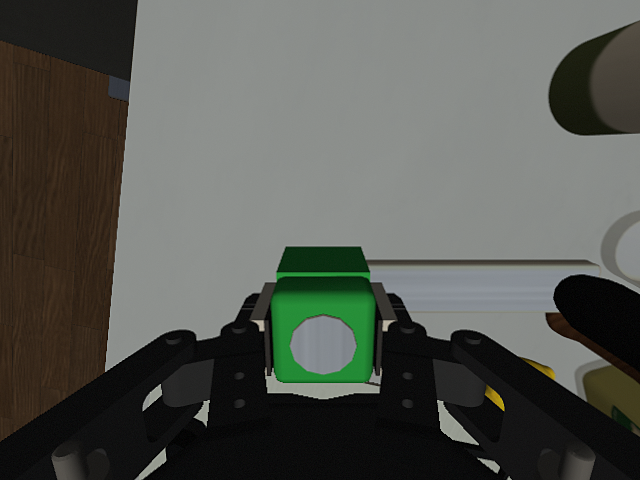

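The crank is held square in the fingers. I'll measure its position in the tool frame.

```bash
cat > inhand.py <<'E'
from h import *
f=viewer.grab_frame("wrist");p,R=state()
hsv=cv2.cvtColor(f["color"],cv2.COLOR_RGB2HSV)
g=cv2.inRange(hsv,(45,80,40),(80,255,255));g[:200]=0;g[400:]=0;g[:,:240]=0;g[:,400:]=0
x,y,w,h=cv2.boundingRect(max(cv2.findContours(g,cv2.RETR_EXTERNAL,cv2.CHAIN_APPROX_NONE)[0],key=cv2.contourArea))
m=np.zeros((480,640),bool);m[y:y+h,x:x+w]=True
P,uv=cloud(f,m);T=R.inv().apply(P-p)
k=(T[:,2]>-0.055)&(T[:,2]<-0.02)&(abs(T[:,1])<.03)
zt=np.median(T[k][:,2]);k&=abs(T[:,2]-zt)<0.005
print("top z",zt,"std",T[k][:,2].std())
A=np.c_[T[k][:,:2],np.ones(k.sum())];co=np.linalg.lstsq(A,T[k][:,2],rcond=None)[0];print("tilt deg about: dz/dx,dz/dy",np.degrees(np.arctan(co[:2])))
mm=np.zeros((480,640),np.uint8);mm[uv[k][:,1],uv[k][:,0]]=255
c=max(cv2.findContours(mm,cv2.RETR_EXTERNAL,cv2.CHAIN_APPROX_NONE)[0],key=cv2.contourArea)[:,0]
C,d=ray(f,c);C=R.inv().apply(C-p);d=R.inv().apply(d);X=C+d*((zt-C[2])/d[:,2])[:,None]
print("top rect (tool x,y mm)",cv2.minAreaRect((X[:,:2]*1000).astype(np.float32)))
print("steel disc"); v=hsv.copy()
s=((hsv[:,:,1]<60)&(hsv[:,:,2]>90));s=s.astype(np.uint8)*255
q=np.zeros_like(s);q[y+25:y+h,x+12:x+w-12]=s[y+25:y+h,x+12:x+w-12]
cs=max(cv2.findContours(q,cv2.RETR_EXTERNAL,cv2.CHAIN_APPROX_NONE)[0],key=cv2.contourArea)[:,0]
C,d=ray(f,cs);C=R.inv().apply(C-p);d=R.inv().apply(d);X=C+d*((zt-C[2])/d[:,2])[:,None];print(cv2.minEnclosingCircle((X[:,:2]*1000).astype(np.float32)),uv[k].min(0),uv[k].max(0))
E
python3 inhand.py
```

```text
top z -0.03468305094217909 std 0.0016194695552043305
tilt deg about: dz/dx,dz/dy [2.68617936 0.05793554]
top rect (tool x,y mm) ((1.4351577758789062, 0.9027290344238281), (38.27402114868164, 38.81703567504883), 0.03522356227040291)
steel disc
((-1.9889235496520996, 0.9227500557899475), 12.106537818908691) [270 287] [375 382]
```

```bash
cat >> h.py <<'E'
N=np.array([-0.4513,-0.1294,0.883]);N/=np.linalg.norm(N);SEAT=np.array([.6332,.1457,.1442])
OFF=np.array([0,0.0007,0.022])  # crank origin in tool
def ins(h,phi=-20.5,off=OFF):
    R=axes(N,phi);return SEAT+N*h-R.apply(off),R
E
python3 - <<'E'
from h import *
step([0.50,-0.06,0.28],down(0))
print(ins(0.06)[0])
step(*ins(0.06))
E
```

```text
linear [ 1.076  0.078 -0.734] dr [-0.001  0.     0.157]
[0.59557127 0.13516584 0.21629439]
linear [ 2.181  1.015 -0.31 ] dr [-0.307  0.061  0.203]
```

```bash
python3 -m pendant '[{"dr":[0,0,0],"linear":[0.1,0,-0.1],"gripper":20},{"dr":[0,0,0.03],"linear":[0.25,0,-0.3],"gripper":20},{"dr":[0,0,0.08],"linear":[0.45,0,-0.5],"gripper":20},{"dr":[0,0,0.12],"linear":[0.65,0,-0.65],"gripper":20},{"dr":[0,0,0.15],"linear":[0.85,0,-0.7],"gripper":20},{"dr":[0,0,0.15],"linear":[0.95,0,-0.7],"gripper":20},{"dr":[0,0,0.15],"linear":[1,0,-0.7],"gripper":20}]'
python3 - <<'E'
from h import *
step(*ins(0.12))
step(*ins(0.06))
E
```

```text
time_s: 7.3
ee_pos: [0.4911, -0.0719, 0.2752]
tool_rot: [0.702, 0.713, -0.001, -0.0]
contact_force: [1.2, -0.5, -2.1]
width: 0.443
linear [1.321 0.536 0.038] dr [-0.297  0.095  0.059]
linear [1.37  0.718 0.391] dr [-0.297  0.095  0.059]
```

```bash
python3 -m pendant '[{"dr":[-0.05,0.015,0.01],"linear":[0.1,0.04,-0.03],"gripper":20},{"dr":[-0.12,0.04,0.03],"linear":[0.3,0.15,-0.06],"gripper":20},{"dr":[-0.2,0.06,0.04],"linear":[0.5,0.25,-0.06],"gripper":20},{"dr":[-0.27,0.085,0.05],"linear":[0.7,0.38,-0.04],"gripper":20},{"dr":[-0.297,0.095,0.059],"linear":[0.9,0.5,0],"gripper":20},{"dr":[-0.297,0.095,0.059],"linear":[1,0.54,0.03],"gripper":20},{"dr":[-0.297,0.095,0.059],"linear":[1,0.54,0.04],"gripper":20}]'
python3 - <<'E'
from h import *
step(*ins(0.12))
step(*ins(0.06))
print(robot.observe()["joints"].round(3))
E
```

```text
time_s: 8.0
ee_pos: [0.5712, 0.0792, 0.2678]
tool_rot: [0.713, 0.659, 0.215, 0.109]
contact_force: [-0.3, 0.0, -2.4]
width: 0.438
linear [ 0.318 -0.046  0.024] dr [-0.001  0.001  0.   ]
linear [ 0.318 -0.046  0.424] dr [-0.001  0.001  0.   ]
[-0.062  0.253 -0.196  2.246  0.191  0.164 -0.499]
```

```bash
python3 -m pendant '[{"dr":[0,0,0],"linear":[0.1,-0.02,0],"gripper":20},{"dr":[0,0,0],"linear":[0.25,-0.046,0.06],"gripper":20},{"dr":[0,0,0],"linear":[0.32,-0.046,0.16],"gripper":20},{"dr":[0,0,0],"linear":[0.32,-0.046,0.3],"gripper":20},{"dr":[0,0,0],"linear":[0.32,-0.046,0.4],"gripper":20},{"dr":[0,0,0],"linear":[0.32,-0.046,0.42],"gripper":20},{"dr":[0,0,0],"linear":[0.32,-0.046,0.42],"gripper":20}]'
python3 - <<'E'
from h import *
step(*ins(0.06))
print(robot.observe()["joints"].round(3))
f=viewer.grab_frame("wrist");t=viewer.grab_frame("top")
cv2.imwrite("pics/w5.png",f["color"][:,:,::-1]);crop(t,170,150,310,270,5,"pics/t5.png")
E
```

```text
time_s: 8.7
ee_pos: [0.5957, 0.1315, 0.2172]
tool_rot: [0.714, 0.657, 0.215, 0.11]
contact_force: [0.2, 0.1, -2.4]
width: 0.436
linear [ 0.023 -0.006  0.008] dr [-0.     0.003 -0.003]
[-0.182  0.37  -0.186  2.24   1.109  0.11  -1.504]
```

View pics/w5.png

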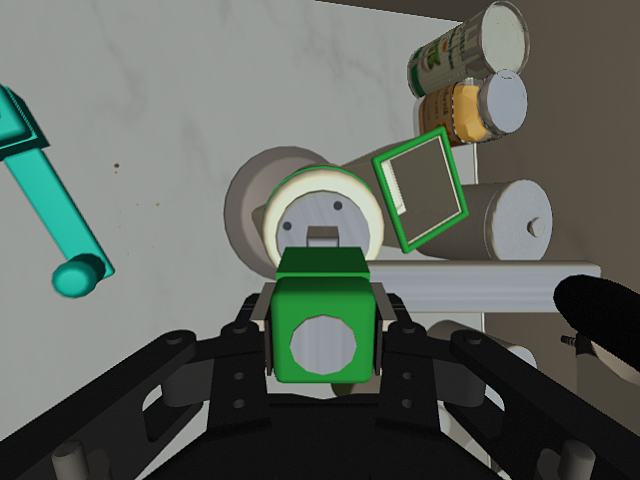

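View pics/t5.png

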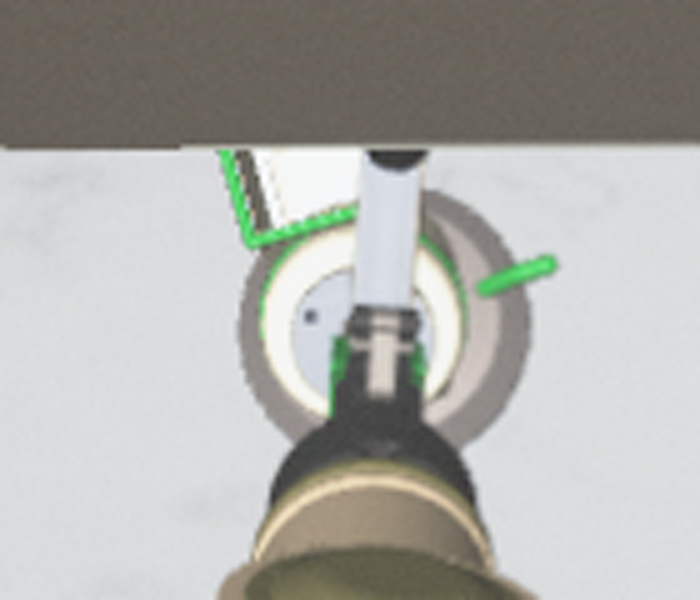

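The wrist view shows the shaft stub at (322,237), centred under the hub and square to it. Joint 6 is at its lower limit, so I'll check the tracking before pressing.

```bash
python3 -m pendant '[{"dr":[0,0,0],"linear":[0.02,-0.006,0],"gripper":20},{"dr":[0,0,0],"linear":[0.02,-0.006,0],"gripper":20},{"dr":[0,0,0],"linear":[0.02,-0.006,0],"gripper":20}]'
python3 - <<'E'
from h import *
step(*ins(0.06)); step(*ins(0.03))
s=robot.observe();print(s["joints"].round(4),s["joint_vel"].round(3))
E
```

```text
time_s: 9.1
ee_pos: [0.595, 0.1362, 0.2194]
tool_rot: [0.714, 0.657, 0.216, 0.11]
contact_force: [-0.5, 0.3, -2.3]
width: 0.436
linear [-0.01  -0.005  0.019] dr [ 0.001  0.002 -0.002]
linear [-0.009 -0.006  0.219] dr [ 0.001  0.002 -0.002]
[-0.1974  0.3664 -0.1776  2.2399  1.0996  0.1106 -1.5029] [-0.001 -0.002 -0.002 -0.001  0.015  0.001 -0.015]
```

```bash
python3 -m pendant '[{"dr":[0,0,-0.08],"linear":[0,0,-0.05],"gripper":20},{"dr":[0,0,-0.17],"linear":[0,0,-0.12],"gripper":20},{"dr":[0,0,-0.26],"linear":[0,0,-0.12],"gripper":20},{"dr":[0,0,-0.35],"linear":[0,0,-0.12],"gripper":20},{"dr":[0,0,-0.44],"linear":[0,0,-0.12],"gripper":20},{"dr":[0,0,-0.53],"linear":[0,0,-0.12],"gripper":20},{"dr":[0,0,-0.62],"linear":[0,0,-0.12],"gripper":20},{"dr":[0,0,-0.71],"linear":[0,0,-0.12],"gripper":20},{"dr":[0,0,-0.8],"linear":[0,0,-0.12],"gripper":20},{"dr":[0,0,-0.89],"linear":[0,0,-0.12],"gripper":20},{"dr":[0,0,-0.97],"linear":[0,0,-0.12],"gripper":20},{"dr":[0,0,-1],"linear":[0,0,-0.12],"gripper":20},{"dr":[0,0,-1],"linear":[0,0,-0.12],"gripper":20}]'
python3 - <<'E'
from h import *
step(*ins(0.06,69.5)); step(*ins(0.03,69.5))
s=robot.observe();print(s["joints"].round(4),s["joint_vel"].round(3))
f=viewer.grab_frame("wrist");cv2.imwrite("pics/w6.png",f["color"][:,:,::-1])
E
python3 inhand.py
```

```text
time_s: 10.4
ee_pos: [0.5868, 0.1338, 0.2351]
tool_rot: [0.04, 0.969, 0.075, 0.23]
contact_force: [0.5, -0.7, -2.3]
width: 0.437
linear [-0.    -0.014  0.138] dr [-0.002  0.001 -0.002]
linear [-0.    -0.013  0.338] dr [-0.002  0.001 -0.002]
[ 0.1727  0.3897 -0.6638  2.2193  1.2357  0.3109 -0.0506] [-0.007 -0.001  0.009 -0.001  0.002 -0.006 -0.065]
top z -0.03348484006777082 std 0.0016264928523700903
tilt deg about: dz/dx,dz/dy [2.52274472 0.04741036]
top rect (tool x,y mm) ((2.401113510131836, -0.5101146697998047), (39.147865295410156, 38.19467544555664), 89.90605163574219)
steel disc
((-1.0722291469573975, -0.5548167824745178), 11.987061500549316) [270 287] [376 382]
```

View pics/w6.png

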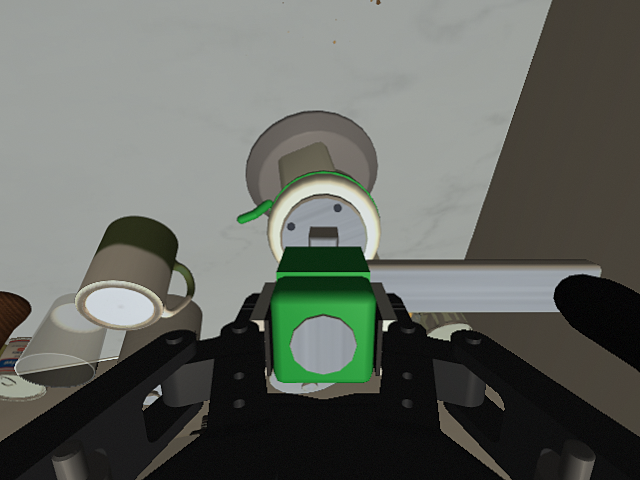

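```bash
cat >> h.py <<'E'
OFF2=np.array([0.0007,-0.001,0.022])
def ht():
    """height h of crank underside above plate & lateral error (tool x,y mm), twist dphi"""
    s=robot.observe();p,R=state();o=p+R.apply(OFF2);d=o-SEAT
    t=R.inv().apply(d);y=R.apply([0,1,0]);u=np.array([0,0,1])-N*N[2];u/=np.linalg.norm(u);w=np.cross(N,u)
    F=s["contact_force"];M=R.inv().apply(s["ft_torque"])
    print("t",round(s["time_s"],2),"h mm",round(d@N*1e3,2),"lat",(t[:2]*1e3).round(2),"phi",round(np.degrees(np.arctan2(y@w,y@u)),2),"F tool",R.inv().apply(F).round(1),"M",M.round(2),"j5-7",s["joints"][4:].round(3))
E
python3 - <<'E'
from h import *
ht();step(*ins(0.034,69.5,OFF2))
E
```

```text
t 10.5 h mm 80.69 lat [0.57 0.28] phi 69.21 F tool [ 1.4 -0.8  1.7] M [ 0.26  0.71 -0.01] j5-7 [ 1.236  0.311 -0.053]
linear [-0.004 -0.003  0.311] dr [-0.002  0.001 -0.003]
```

```bash
python3 -m pendant '[{"dr":[-0.002,0.001,-0.003],"linear":[-0.004,-0.003,0.08],"gripper":20},{"dr":[-0.002,0.001,-0.003],"linear":[-0.004,-0.003,0.18],"gripper":20},{"dr":[-0.002,0.001,-0.003],"linear":[-0.004,-0.003,0.26],"gripper":20},{"dr":[-0.002,0.001,-0.003],"linear":[-0.004,-0.003,0.3],"gripper":20},{"dr":[-0.002,0.001,-0.003],"linear":[-0.004,-0.003,0.31],"gripper":20},{"dr":[-0.002,0.001,-0.003],"linear":[-0.004,-0.003,0.31],"gripper":20}]'
python3 - <<'E'
from h import *
ht();step(*ins(0.034,69.5,OFF2))
f=viewer.grab_frame("wrist");crop(f,220,160,440,300,3,"pics/w7.png")
E
```

```text
time_s: 11.1
ee_pos: [0.6084, 0.1395, 0.194]
tool_rot: [0.038, 0.97, 0.076, 0.23]
contact_force: [-0.8, 0.7, -2.7]
width: 0.438
t 11.1 h mm 33.96 lat [0.25 0.2 ] phi 69.53 F tool [2.  0.3 2.1] M [ 0.3   0.74 -0.06] j5-7 [ 1.517  0.293 -0.313]
linear [-0.002 -0.001 -0.   ] dr [ 0.001 -0.     0.   ]
```

View pics/w7.png

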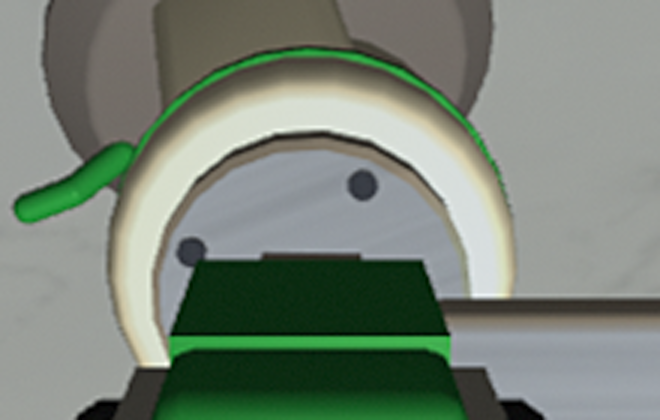

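The crop shows the shaft edge (260–360 px) centred and parallel under the hub's lower edge (200–422 px). I'll advance gently and feel the force.

```bash
python3 -m pendant '[{"dr":[0,0,0],"linear":[0,0,0.015],"gripper":20},{"dr":[0,0,0],"linear":[0,0,0.03],"gripper":20},{"dr":[0,0,0],"linear":[0,0,0.04],"gripper":20},{"dr":[0,0,0],"linear":[0,0,0.05],"gripper":20},{"dr":[0,0,0],"linear":[0,0,0.05],"gripper":20}]'
python3 - <<'E'
from h import *
ht()
E
```

```text
time_s: 11.65
ee_pos: [0.6119, 0.1403, 0.1872]
tool_rot: [0.038, 0.97, 0.076, 0.23]
contact_force: [-0.3, 0.1, -2.8]
width: 0.44
t 11.65 h mm 26.31 lat [ 0.17 -0.  ] phi 69.56 F tool [ 1.5 -0.4  2.4] M [ 0.27  0.71 -0.  ] j5-7 [ 1.562  0.3   -0.355]
```

```bash
python3 -m pendant '[{"dr":[0,0,0],"linear":[0,0,0.015],"gripper":20},{"dr":[0,0,0],"linear":[0,0,0.03],"gripper":20},{"dr":[0,0,0],"linear":[0,0,0.04],"gripper":20},{"dr":[0,0,0],"linear":[0,0,0.04],"gripper":20}]'
python3 - <<'E'
from h import *
ht()
E
```

```text
time_s: 12.05
ee_pos: [0.6146, 0.1411, 0.1818]
tool_rot: [0.038, 0.97, 0.076, 0.23]
contact_force: [-0.5, -1.0, -2.6]
width: 0.436
t 12.05 h mm 20.21 lat [ 0.21 -0.01] phi 69.56 F tool [ 1.5 -1.4  1.9] M [ 0.27  0.7  -0.02] j5-7 [ 1.596  0.307 -0.385]
```

It is past the 24 mm blocking height with no contact force, so the socket is on the shaft. Continuing.

```bash
python3 -m pendant '[{"dr":[0,0,0],"linear":[0,0,0.02],"gripper":20},{"dr":[0,0,0],"linear":[0,0,0.04],"gripper":20},{"dr":[0,0,0],"linear":[0,0,0.06],"gripper":20},{"dr":[0,0,0],"linear":[0,0,0.08],"gripper":20},{"dr":[0,0,0],"linear":[0,0,0.1],"gripper":20},{"dr":[0,0,0],"linear":[0,0,0.1],"gripper":20}]'
python3 - <<'E'
from h import *
ht()
E
```

```text
time_s: 12.65
ee_pos: [0.6214, 0.1431, 0.1684]
tool_rot: [0.038, 0.97, 0.076, 0.23]
contact_force: [0.2, -0.5, -1.9]
width: 0.437
t 12.65 h mm 5.04 lat [ 0.24 -0.04] phi 69.55 F tool [ 0.6 -0.8  1.7] M [ 0.3  0.7 -0. ] j5-7 [ 1.669  0.327 -0.451]
```

```bash
python3 -m pendant '[{"dr":[0,0,0],"linear":[0,0,0.01],"gripper":20},{"dr":[0,0,0],"linear":[0,0,0.02],"gripper":20},{"dr":[0,0,0],"linear":[0,0,0.025],"gripper":20},{"dr":[0,0,0],"linear":[0,0,0.025],"gripper":20}]'
python3 - <<'E'
from h import *
ht()
E
```

```text
time_s: 13.05
ee_pos: [0.6231, 0.1436, 0.1656]
tool_rot: [0.037, 0.97, 0.076, 0.23]
contact_force: [-0.4, -0.8, -2.3]
width: 0.439
t 13.05 h mm 1.75 lat [0.09 0.06] phi 69.56 F tool [ 1.2 -1.2  1.8] M [ 0.35  0.72 -0.01] j5-7 [ 1.685  0.333 -0.465]
```

```bash
python3 -m pendant '[{"dr":[0,0,0],"linear":[0,0,0.006],"gripper":20},{"dr":[0,0,0],"linear":[0,0,0.012],"gripper":20},{"dr":[0,0,0],"linear":[0,0,0.012],"gripper":20}]'
python3 - <<'E'
from h import *
ht()
E
python3 -m pendant '[{"dr":[0,0,0],"linear":[0,0,0.006],"gripper":20},{"dr":[0,0,0],"linear":[0,0,0.012],"gripper":20},{"dr":[0,0,0],"linear":[0,0,0.012],"gripper":20}]'
python3 - <<'E'
from h import *
ht()
E
```

```text
time_s: 13.35
ee_pos: [0.6232, 0.1436, 0.1654]
tool_rot: [0.037, 0.969, 0.076, 0.231]
contact_force: [-13.2, -7.3, 19.0]
width: 0.437
t 13.35 h mm 1.53 lat [-0.02  0.01] phi 69.6 F tool [  2.6  -4.6 -23.7] M [ 0.49  1.25 -0.06] j5-7 [ 1.693  0.336 -0.471]
time_s: 13.65
ee_pos: [0.6233, 0.1435, 0.1653]
tool_rot: [0.037, 0.969, 0.075, 0.232]
contact_force: [-27.6, -13.7, 41.2]
width: 0.436
t 13.65 h mm 1.34 lat [-0.11 -0.09] phi 69.63 F tool [  4.8  -7.8 -50.6] M [0.86 1.62 0.09] j5-7 [ 1.7    0.339 -0.478]
```

Firm stop at about 1.4 mm measured, which is within calibration error, with 50 N along the shaft. I'll relax the press and open.

```bash
python3 -m pendant '[{"dr":[0,0,0],"linear":[0,0,-0.008],"gripper":20},{"dr":[0,0,0],"linear":[0,0,-0.016],"gripper":20},{"dr":[0,0,0],"linear":[0,0,-0.016],"gripper":40},{"dr":[0,0,0],"linear":[0,0,-0.016],"gripper":60},{"dr":[0,0,0],"linear":[0,0,-0.016],"gripper":70},{"dr":[0,0,0],"linear":[0,0,-0.016],"gripper":70},{"dr":[0,0,0],"linear":[0,0,-0.016],"gripper":70},{"dr":[0,0,0],"linear":[0,0,-0.016],"gripper":70},{"dr":[0,0,0],"linear":[0,0,-0.016],"gripper":70}]'
python3 - <<'E'
from h import *
ht()
f=viewer.grab_frame("wrist");cv2.imwrite("pics/w8.png",f["color"][:,:,::-1])
E
```

```text
time_s: 14.55
ee_pos: [0.6236, 0.1438, 0.1645]
tool_rot: [0.037, 0.97, 0.076, 0.23]
contact_force: [0.2, 0.2, 0.6]
width: 0.82
t 14.55 h mm 0.48 lat [0.12 0.07] phi 69.56 F tool [-0.4  0.3 -0.4] M [ 0.17  0.44 -0.02] j5-7 [ 1.69   0.334 -0.469]
```

View pics/w8.png

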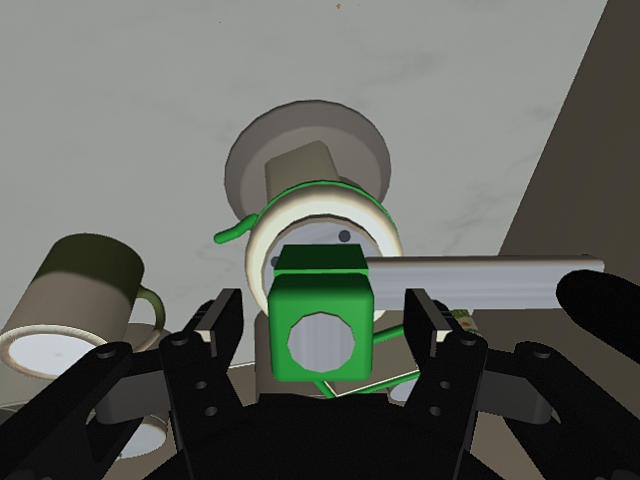

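The fingers are open and clear of the hub, which stays at (322,320) on the plate. Backing straight out along the shaft.

```bash
python3 -m pendant '[{"dr":[0,0,0],"linear":[0,0,-0.05],"gripper":80},{"dr":[0,0,0],"linear":[0,0,-0.15],"gripper":80},{"dr":[0,0,0],"linear":[0,0,-0.3],"gripper":80},{"dr":[0,0,0],"linear":[0,0,-0.5],"gripper":80},{"dr":[0,0,0],"linear":[0,0,-0.7],"gripper":80},{"dr":[0,0,0],"linear":[0,0,-0.8],"gripper":80},{"dr":[0,0,0],"linear":[0,0,-0.8],"gripper":80}]'
python3 - <<'E'
from h import *
ht()
f=viewer.grab_frame("wrist");crop(f,200,100,520,340,2.5,"pics/w9.png")
P,uv=cloud(f,np.ones((480,640),bool))
u=np.array([0,0,1])-N*N[2];u/=np.linalg.norm(u);w=np.cross(N,u)
d=(P-SEAT)@N;a=(P-SEAT)@u;b=(P-SEAT)@w
k=(np.hypot(a,b)<0.03)&(d>0.045)&(d<0.075)
print("hub top height over seat",np.median(d[k]),k.sum(),"centre",a[k].mean(),b[k].mean())
A=np.c_[a[k],b[k],np.ones(k.sum())];q=abs(d[k]-np.median(d[k]))<.004;co=np.linalg.lstsq(A[q],d[k][q],rcond=None)[0];print("tilt",np.degrees(co[:2]))
ph=np.radians(69.5);L=a*np.cos(ph)+b*np.sin(ph);S=-a*np.sin(ph)+b*np.cos(ph)
for l in(.03,.05,.07,.09):
    k=(abs(L-l)<.01)&(abs(S)<.009)&(d>-.03)&(d<.05);print("arm top at",l,np.median(d[k]) if k.any() else None,k.sum())
k=(np.hypot(a,b)<0.033)&(abs(d)<0.008);print("plate",np.median(d[k]),k.sum())
E
```

```text
time_s: 15.3
ee_pos: [0.5694, 0.1279, 0.2725]
tool_rot: [0.038, 0.969, 0.076, 0.231]
contact_force: [0.7, 0.8, 0.8]
width: 0.931
t 15.3 h mm 122.33 lat [-1.26  0.2 ] phi 69.56 F tool [-0.9  0.9 -0.3] M [0.17 0.44 0.01] j5-7 [0.971 0.328 0.213]
hub top height over seat 0.057080518320578186 2845 centre -0.0034647591630112473 0.0007184313013635776
tilt [ 1.2401448  -0.22550011]
arm top at 0.03 0.012211693855829948 461
arm top at 0.05 0.012187644642037468 509
arm top at 0.07 0.012376240663707364 510
arm top at 0.09 0.012492585297617795 502
plate -0.00011479659144646581 1214
```

View pics/w9.png

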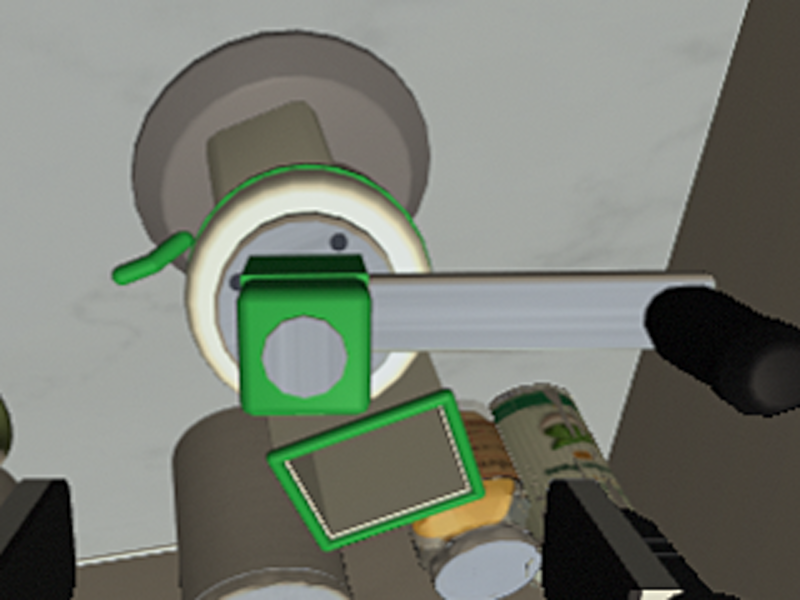

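Arm top is 12.2–12.5 mm above the plate (nominal 12) and hub top is 57 mm (nominal 58), so the crank is home and flush. I'll check the bystanders from the top camera and then hand in.

Run:
```python
from h import *
t=viewer.grab_frame("top");a=cv2.imread("pics/top0.png")[:,:,::-1]
d=np.abs(t["color"].astype(int)-a).max(2)
print("timer diff",(d[300:332,300:333]>40).sum(),"mug diff",(d[181:206,313:348]>40).sum())
from cell import order
print(order.job_done())
```

```text
timer diff 0 mug diff 0
the job is handed in; nothing more can be done
None
```

The crank is fitted on the grater shaft, fully home, and the job was handed in at about 15.4 s.

**What I did:** I gripped the green-hubbed crank by the two flats facing along its arm and measured how the shaft's square was turned with the wrist camera. I turned the crank a quarter turn to another fitting angle because joint 6 was at its lower limit. The socket then slid on with no contact force until a firm stop. I pressed it there with about 50 N, eased off, opened the fingers and backed out along the shaft.

**Last checks:**
- **Flush:** The arm's top is 12.2–12.5 mm above the plate (nominal 12) along its whole length.
- **Hub:** The hub's top is about 57 mm above the plate (nominal 58). The plane fit to the hub's top shows a 1.2° tilt. I put that down to depth noise, since the crank showed about 2.5° by the same kind of fit while still held square in the gripper.
- **Stop height:** The firm stop came about 1.4 mm before the measured home position, which is within the camera calibration error.
- **Bystanders:** The top camera shows no change at the mug or the timer.
- **Robot:** The gripper is open and about 120 mm clear, touching nothing.
- **Joint 6:** It read 0.110 rad at one point, exactly its limit to the printed precision, so I can't rule out a momentary overshoot there.

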